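# Refit the loose grille of a bench dust box

## Task

The perforated grille of the dust box has been left lying loose across its opening. Draw it back towards the front until its rear edge drops into the opening, slide that edge fully under the yellow lip and lower the front edge so that the grille lies flat in its recess, then slide the bolt with the orange knob fully shut over it. Leave the other things on the bench and on the box where they are.

Things in the scene. Friction and masses are not known exactly. Their poses are not given: they have to be found in the camera images.
- dustbox: Blue steel bench dust box, fixed, 290 (x) x 460 (y) x 100 mm high to its flat top deck. Origin: centre of its underside, on the bench; x axis from its front (nearer the robot) to its rear, y to its left, z up. Positions in these notes are in this frame, in mm. A fan housing rises 62 mm above the deck at x 0 to 145, y 125 to 230.
- front_rim (a point): Middle of the front rim of the deck's rectangular opening, at deck height: x = -80, y = 0. The opening runs from here to a rear wall at x = +75, and from y = -94 to +94; ledges along both sides carry the grille 20 mm below the deck. The deck in front is free to x = -145. The rim has a finger scoop (x -98 to -80, y -30 to +30).
- lip_edge (a point): Middle of the lip's free edge, on its top: x = +47, y = 0. The yellow plate is flush with the deck and runs to x = +100; its first 28 mm, 3 mm thick, overhang the opening (x +47 to +75) as the lip, 17 mm above the ledges. The deck behind is free to x = +145. Steel side guides, 14 mm high, stand just outside y = -94 and +94 from x = -125 to +100 (gap at the bolt).
- grille_center (a point): Centre of the loose flat grille (aluminium, rows of dark holes), 150 (x) x 180 (y) x 12 mm thick, 0.3 to 0.5 kg; axes: x from front to rear edge, y left, z up. It starts level on the deck, bridging the opening: rear edge on top of the lip, front edge on the front rim. Home, it lies on the ledges, centre 14 mm below the deck at x = -5 to 0, rear edge 23 to 28 mm under the lip.
- grille_rear (a point): Middle of the grille's rear edge, half-way up its thickness, 75 mm from its centre.
- grille_front (a point): Middle of the grille's front edge (nearer the robot), half-way up its thickness, 75 mm from its centre.
- bolt_knob (a point): Top centre of the bolt's orange knob, an upright cylinder 18 mm in diameter and 34 mm high whose top is 35 mm above the deck. The bolt lies along y on the right side of the opening, centred on x = -30; with the bolt fully drawn back the knob stands at y = -149.
- bolt (a joint): Travel of the slide bolt in m: 0 fully drawn back (tip just outside the opening), 0.030 fully shut (tip 28 mm inside the opening, 2 mm above the home grille). It starts at 0 to 0.005, moves towards +y of the box, needs about 3 N and stays where it is left. It cannot shut while the grille's front edge is up.
- tin: Small closed steel tin, 56 mm in diameter, 62 mm high, standing on the left front of the box's deck; origin at its underside. Bystander.
- bin_blue: Open-fronted blue bin of screws, 160 x 100 x 75 mm, origin at centre of underside. Bystander.
- bin_red: Open-fronted red bin of screws, 160 x 100 x 75 mm, origin at centre of underside. Bystander.
- spanner: Spanner 190 mm long lying on the bench. Bystander.
- brush: Hand brush 200 mm long lying on the bench. Bystander.
- tape: Yellow roll of tape lying flat, 100 mm in diameter, 25 mm high. Bystander.
- stud: Large hexagon bolt standing on its head, 42 mm across, 89 mm high. Bystander.
- pack: Small cardboard pack of screws, 55 x 45 x 35 mm high, standing on the right rear of the box's deck; origin at its underside. Bystander.
Not all that is in view belongs to the job. There is more than one size of the part that bears grille_center; the job needs the smallest.

How it is judged (in metres and radians):
On the way, in this order (a step that is already met when the one before it is completed fails the run):
1. the grille's rear edge has dropped into the opening while its front edge is still up (z of grille_rear in the frame of dustbox below 0.093 m and z of grille_front in the frame of dustbox above 0.095 m), for 0.05 s.
2. the grille lies flat in its recess, rear edge under the lip (z of grille_center in the frame of dustbox below 0.0885 m and x of grille_rear in the frame of dustbox above 0.066 m and angle between grille_center's own z axis and vertical below 0.03 rad), for 0.2 s.
At the end, for the whole second after the job is handed in: The grille lies flat on its ledges (within 0.03 rad of level, its centre within about 3 mm of home height), its rear edge at least 19 mm under the yellow lip, and the bolt is shut over it by at least 24 of its 30 mm (all of step 2 and z of grille_center in the frame of dustbox above 0.083 m and value of joint bolt above 0.024 m); the robot touches nothing.
It fails at once if a bystander on the bench or on the box is moved by more than 25 mm (distance of any of tin, bin_blue, bin_red, spanner, brush, tape, stud, pack from where it was at the start of the episode above 0.025 m).
It fails at once if a bystander that stands is tipped over (angle between any of tin, stud's own z axis and vertical above 0.5 rad).
It also fails if it takes over 53 s, if anything falls off the work surface, if the arm or the gripper's body presses on something with over 40 N, if the wrist force passes 120 N, or if a joint passes its speed limit or range.

## Robot

A 7-joint arm with a two-finger parallel gripper is mounted at the origin on the work surface. World frame = base frame: x ahead of the robot, y to its left, z up, the work surface at z = 0. Lengths are in mm, angles in rad, forces in N, time in s.
With the tool pointing down it reaches from about 425 to 875 mm from the base axis. Payload 8.4 kg.
Tool frame: the origin (TCP) lies at the very end of the fingers, on their centre line; the grasp point (between the pads) lies 19 mm behind it; x points along the fingers, y is the direction in which the jaws open and shut, and the axes are right-handed (so a half turn about x gives the same grasp; the last joint's range is limited). The gripper opens to 85 mm and grips with 20 to 120 N. Pads are 22 mm wide; open, the fingers measure 114 mm over their backs; the gripper's body (76 mm by 85 mm) begins 54 mm behind the grasp point. The pads swing forward as they close: fully open they stand 13 mm farther back than shut.
Start: joints at [1.074, 0.333, 0.04, 1.465, -0.013, 1.343, -0.059], TCP at [251.78, -599.225, 231.308] pointing down, gripper open.
Joint ranges: [-2.58, 2.58], [-0.38, 2.09], [-1.3, 1.39], [0.25, 2.4], [-1.5, 4.64], [0.08, 2.09], [-2.65, 2.65]. Speed limits (rad/s): [2.22, 2.22, 2.79, 2.79, 3.14, 3.14, 3.14].

## Interface

Orientations are given as a unit quaternion [x, y, z, w].
In Python, from station import * gives the robot as it stands. Calls block until the motion is done:
- movep(position, orientation): joint-space move of the TCP to a pose.
- move_linear(position, frame=None, v=150, until_force=None): straight line of the TCP; frame=None keeps the orientation; v is the mean speed in mm/s. With until_force (N) it stops when the force on the tool has changed by that much, and returns True; else False.
- movej(angles): joint-space move.
- grip(opening, force=None): finger opening in mm; force is the grip in N (None keeps the last); returns when the fingers have stopped.
- sleep(seconds).
- solve_ik(position, orientation): joint angles nearest the present ones, or None.
- read_state(): the state.
- grab_frame(name): name is "side" or "top"; returns the picture (384x512x3 uint8, blue, green, red); there is no depth.
- camera_info(name): a dict with "fov_y" (degrees; the focal length in pixels is half the picture's height over the tangent of half this angle, whatever the lens; pixels are square), "cx", "cy" (the principal point, pixels), "dist_coeffs" ([k1, k2, p1, p2, k3] as OpenCV has them; the pictures are not rectified), "extrinsics" (4x4, takes a point from world to camera coordinates). Camera axes: x right, y up, looking along -z (the intrinsics and any distortion apply to the point x, -y, -z); pixel columns grow to the right and rows downward; lengths in mm; the calibration is good to about 2 mm. A picture is of the moment at which its call begins. camera_info takes no time and is no camera call.
A pose or a line that the arm cannot do raises IKError and nothing moves.
- hand_in(): hands the job in, once; it reports no verdict.
Trained networks look in the newest picture that a camera, given by its name, has taken for a name from the list of things; names that differ only in an ending like _2 or _b are one class to them, and where a whole thing is asked for, a point or a joint stands for the part that bears it (a point fixed in the world has none). Each returns a list of dicts, best first, with "confidence" (0 to 1); they miss things now and then, are a little off and sometimes report something else, mostly with a low value. They report only what shows in the picture. A call takes as long as a camera call. They do not tell look-alikes from the thing itself.
- search_frame(camera, thing): "point" ([column, row] in pixels, amid what is visible of it).
- trace(camera, thing): "mask" (384x512 bool, what is visible of it) and "point" ([column, row] in pixels, amid what is visible of it).
The state is a dict: "t": time; "q": joint angles; "joint_vel": joint speeds; "joint_efforts": joint torques, N m; "tcp_pos": TCP position; "eef_rot": TCP orientation; "wrist_force": force on the tool from outside, world axes, zero at the start; "ft_torque": the same for the moment, N m; "grip_width": finger opening in mm.
Only numpy, scipy, OpenCV 4.12 (cv2) and the standard library are available. Lean on these libraries where they do the work, as an engineer would, in place of code of your own. Each camera call takes 0.05 s, during which the arm holds its last target.

## Working session

There is one attempt and no reset: what is moved stays moved. The work goes in short steps, each a Python script; the robot and the scene stay as the last script left them, time stands still between calls to the robot, and variables do not carry over. Pictures are saved under pics/ and viewed, and the job is handed in when it is done.

```bash
ls; mkdir -p pics; python3 - <<'E'
from station import *
import cv2,json
for n in("side","top"):
    im=grab_frame(n); cv2.imwrite(f"pics/{n}0.png",im)
    print(n,camera_info(n))
s=read_state(); print(s['t'],s['tcp_pos'],s['eef_rot'],s['grip_width'])
E
```

```text
pics
side {'fov_y': 51.80673139870423, 'cx': 255.17570982125574, 'cy': 190.98934928098342, 'dist_coeffs': array([-0.12880746,  0.        ,  0.        ,  0.        ,  0.        ]), 'extrinsics': array([[-9.91620268e-01, -1.28544420e-01, -1.28676578e-02,
         4.82588432e+02],
       [ 6.14295243e-02, -5.56803177e-01,  8.28369866e-01,
        -1.28255663e+02],
       [-1.13647077e-01,  8.20637895e-01,  5.60033738e-01,
        -1.57792185e+03],
       [ 0.00000000e+00,  0.00000000e+00,  0.00000000e+00,
         1.00000000e+00]])}
top {'fov_y': 42.360282685125775, 'cx': 262.9455281498558, 'cy': 200.62084994136828, 'dist_coeffs': array([0.05852696, 0.        , 0.        , 0.        , 0.        ]), 'extrinsics': array([[-2.81927432e-02, -9.99518329e-01, -1.29722792e-02,
         2.39910775e+01],
       [ 9.95237362e-01, -2.92787413e-02,  9.29803615e-02,
        -4.87901075e+02],
       [-9.33153876e-02, -1.02891255e-02,  9.95583433e-01,
        -1.72025129e+03],
       [ 0.00000000e+00,  0.00000000e+00,  0.00000000e+00,
         1.00000000e+00]])}
0.1 [ 251.66179047 -598.88134443  230.50021798] [-0.6930319  -0.14022913  0.6932936  -0.13923559] 85.52041154376776
```

View pics/side0.png

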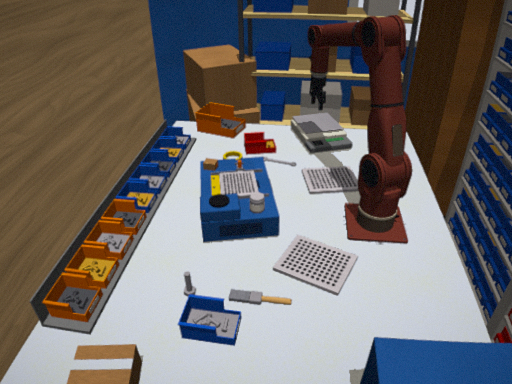

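View pics/top0.png

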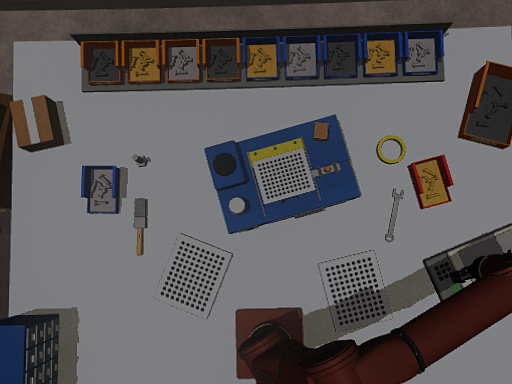

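Three things could be taken for the grille in the top view: the plate on the box (285,177), the loose plate at (195,275) and the loose plate at (355,290). I'll take close crops to choose between them.

```bash
cat > h.py <<'E'
import numpy as np, cv2
from station import *
def cam(n):
    c=camera_info(n); f=192/np.tan(np.radians(c['fov_y']/2))
    K=np.array([[f,0,c['cx']],[0,f,c['cy']],[0,0,1.]]); E=np.array(c['extrinsics']); D=np.array(c['dist_coeffs'])
    S=np.diag([1,-1,-1.]); return K,D,S@E[:3,:3],S@E[:3,3]
def proj(n,P):
    K,D,R,t=cam(n); return cv2.projectPoints(np.atleast_2d(np.asarray(P,float)),cv2.Rodrigues(R)[0],t,K,D)[0].reshape(-1,2)
def back(n,uv,z):
    K,D,R,t=cam(n); u=cv2.undistortPoints(np.asarray(uv,float).reshape(-1,1,2),K,D).reshape(-1,2)
    d=np.c_[u,np.ones(len(u))]@R; o=-R.T@t; s=(z-o[2])/d[:,2]; return o+d*s[:,None]
def crop(im,x0,y0,x1,y1,k,fn):
    cv2.imwrite('pics/'+fn,cv2.resize(im[y0:y1,x0:x1],None,fx=k,fy=k,interpolation=cv2.INTER_CUBIC))
E
python3 - <<'E'
from h import *
t=cv2.imread('pics/top0.png'); s=cv2.imread('pics/side0.png')
crop(t,195,105,370,240,4,'t1.png'); crop(s,190,140,290,250,5,'s1.png')
for n in("side","top"):
    grab_frame(n)
    for th in("grille_center","dustbox","bolt_knob","tin","pack"):
        for r in trace(n,th)[:4]:
            m=r['mask']; print(n,th,round(r['confidence'],2),np.round(r['point'],1),m.sum())
            if th=='dustbox' and r['confidence']>.5 or th=='grille_center' : np.save(f'm_{n}_{th}_{int(r["point"][0])}.npy',m)
            c,_=cv2.findContours(m.astype(np.uint8),0,2); c=max(c,key=len)
            print('  quad',np.round(cv2.boxPoints(cv2.minAreaRect(c)),1).tolist())
E
```

```text
side grille_center 0.98 [316.  265.4] 3027
  quad [[271.5, 270.8999938964844], [287.70001220703125, 228.60000610351562], [357.3999938964844, 255.3000030517578], [341.29998779296875, 297.5]]
side grille_center 0.93 [329.7 180.3] 1229
  quad [[302.79998779296875, 168.89999389648438], [356.0, 165.3000030517578], [357.70001220703125, 190.39999389648438], [304.5, 193.89999389648438]]
side grille_center 0.61 [239.  183.6] 823
  quad [[218.60000610351562, 173.1999969482422], [255.89999389648438, 168.6999969482422], [258.79998779296875, 192.8000030517578], [221.5, 197.3000030517578]]
side grille_center 0.25 [230.8 154.2] 145
  quad [[222.0, 151.0], [242.0, 151.0], [242.0, 159.0], [222.0, 159.0]]
side dustbox 0.72 [234.6 209.9] 4598
  quad [[194.89999389648438, 161.1999969482422], [273.29998779296875, 153.8000030517578], [280.79998779296875, 234.3000030517578], [202.39999389648438, 241.60000610351562]]
side dustbox 0.67 [258.4 143.7] 605
  quad [[243.39999389648438, 132.8000030517578], [275.0, 130.8000030517578], [276.3999938964844, 152.8000030517578], [244.8000030517578, 154.8000030517578]]

[... 1838 characters left out ...]
, [332.6000061035156, 164.1999969482422], [334.5, 170.6999969482422], [322.8999938964844, 174.0]]
top tin 0.54 [234.7 206.7] 237
  quad [[228.0, 197.0], [244.0, 197.0], [244.0, 214.0], [228.0, 214.0]]
top tin 0.53 [430.6 177.5] 1700
  quad [[406.70001220703125, 164.10000610351562], [444.3999938964844, 153.6999969482422], [456.8999938964844, 199.10000610351562], [419.20001220703125, 209.5]]
top pack 0.76 [321.6 131.1] 235
  quad [[314.0, 123.0], [328.0, 123.0], [328.0, 140.0], [314.0, 140.0]]
top pack 0.66 [274.3 154.5] 9341
  quad [[202.6999969482422, 147.1999969482422], [338.6000061035156, 111.69999694824219], [361.70001220703125, 200.1999969482422], [225.8000030517578, 235.60000610351562]]
```

View pics/t1.png

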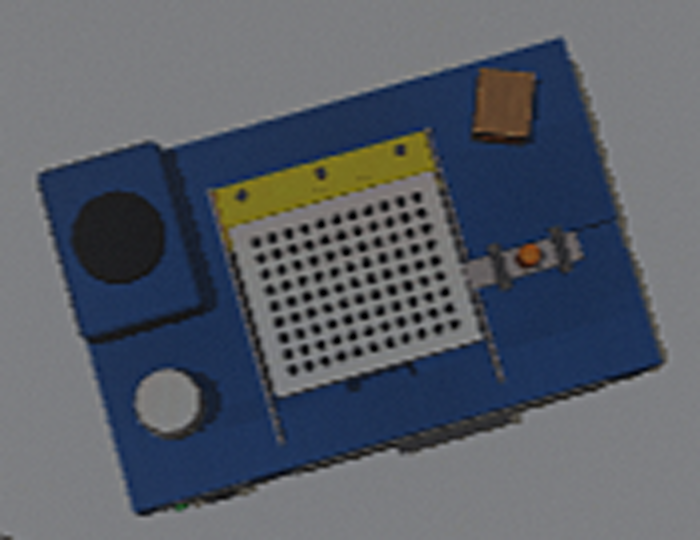

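View pics/s1.png

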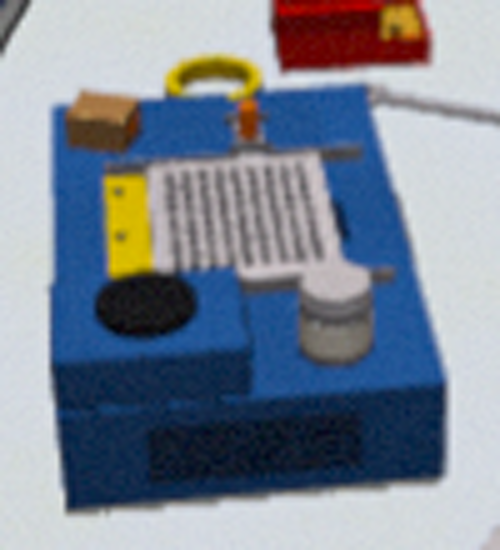

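```bash
cat > fit.py <<'E'
from h import *
from scipy.optimize import least_squares
M=np.array([[-145,230,100],[-145,-230,100],[145,-230,100],[145,230,162],[145,125,162],[0,230,162],[100,94,100],[100,-94,100]],float)
px=np.array([[138,513],[662,362],[563,40],[40,173],[155,142],[88,340],[210,190],[430,130]],float)/4-.375+[195,105]
def W(p,M):
    c,s=np.cos(p[2]),np.sin(p[2]); M=np.atleast_2d(np.asarray(M,float)); return M@np.array([[c,s,0],[-s,c,0],[0,0,1]])+[p[0],p[1],0]
MS=np.array([[-145,230,100],[145,-230,100],[-145,-230,100]],float)
ps=np.array([[443,383],[52,107],[370,87]],float)/5-.4+[190,140]
f=lambda p:np.r_[(proj('top',W(p,M))-px).ravel(),(proj('side',W(p,MS))-ps).ravel()]
r=least_squares(f,[620,0,.25],loss='soft_l1'); p=r.x
if __name__=='__main__':
    print(p,np.round(r.fun.reshape(-1,2),1).tolist())
    q=np.array([[245,228],[437,172],[482,340],[280,395]])/4-.375+[195,105]
    g=back('top',q,112); c,s=np.cos(p[2]),np.sin(p[2])
    loc=(g[:,:2]-p[:2])@np.array([[c,-s],[s,c]]); print(np.round(loc,1),loc.mean(0))
    k=back('top',np.array([[530,254]])/4-.375+[195,105],135); print((k[:,:2]-p[:2])@np.array([[c,-s],[s,c]]))
    print(W(p,[0,0,100]),W(p,[-5,-45,112]),W(p,[-75,0,112]),W(p,[-30,-149,135]))
    t=cv2.imread('pics/top0.png'); s=cv2.imread('pics/side0.png')
    T=cv2.resize(t[105:240,195:370],None,fx=4,fy=4,interpolation=cv2.INTER_CUBIC); S=cv2.resize(s[140:250,190:290],None,fx=5,fy=5,interpolation=cv2.INTER_CUBIC)
    L=np.array([[-145,230,100],[-145,-230,100],[145,-230,100],[-98,30,100],[-98,-30,100],[47,94,100],[47,-94,100],[100,94,100],[100,-94,100],[-30,-149,135],[-125,94,114],[-125,-94,114],[-80,0,100]])
    for I,n,o,k in((T,'top',[195,105],4),(S,'side',[190,140],5)):
        for u in (proj(n,W(p,L))+.5-o)*k: cv2.circle(I,tuple(int(x) for x in u),3,(0,255,0),-1)
        cv2.imwrite(f'pics/fit_{n}.png',I)
E
python3 fit.py
```

```text
[ 5.72762057e+02 -6.02296165e+01  2.51586438e-01] [[-0.4, 0.4], [0.7, 0.1], [0.4, -0.9], [-1.4, -0.5], [0.8, -1.6], [-1.5, 0.1], [0.7, 0.5], [-1.0, 0.2], [2.2, -0.1], [0.6, -0.3], [-0.5, -0.9]]
[[ 60.5  76.6]
 [ 61.3 -91.6]
 [-85.4 -87.4]
 [-83.   87.3]] [-11.64063145  -3.75164804]
[[ -29.92357045 -142.87914189]]
[[572.7620569  -60.22961646 100.        ]] [[ 579.12179782 -105.05766232  112.        ]] [[500.12315352 -78.90017393 112.        ]] [[ 580.79866973 -212.00712749  135.        ]]
```

```bash
python3 -c "
import cv2,numpy as np
a=cv2.imread('pics/fit_top.png');b=cv2.imread('pics/fit_side.png')
cv2.imwrite('pics/fit.png',a)"
```

```text
(no output)
```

View pics/fit_top.png

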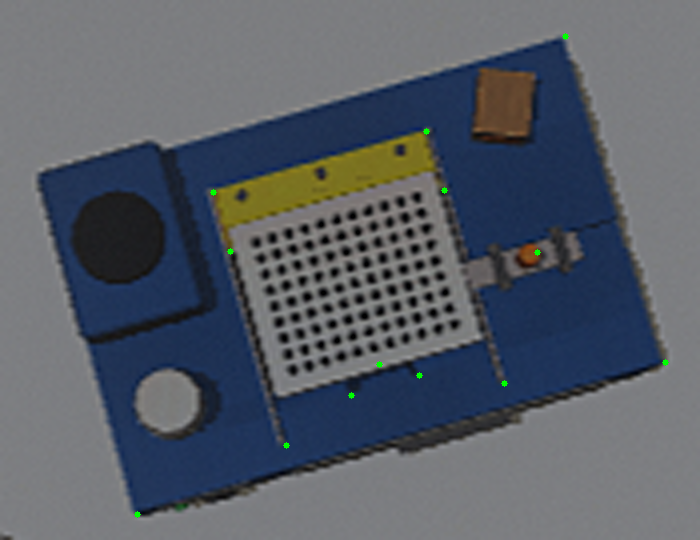

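View pics/fit_side.png

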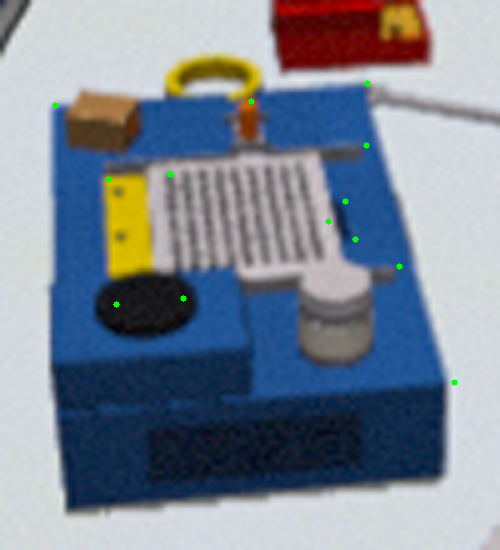

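The plate on the box at (285,177) has by far the smallest mask of the three and bridges the opening. That is the one the job needs. Its rear edge is at x≈61, so I can pull it from behind with the closed fingers.

```bash
cat >> h.py <<'E'
from scipy.spatial.transform import Rotation as Ro
P=(572.8,-60.2,.2516)
def B(x,y,z):
    c,s=np.cos(P[2]),np.sin(P[2]); return [P[0]+c*x-s*y,P[1]+s*x+c*y,z]
def Q(pitch=0.,sg=1):
    c,s=np.cos(P[2]),np.sin(P[2]); X=np.array([0,0,-1.]); Y=sg*np.array([-s,c,0]); return Ro.from_matrix(np.c_[X,Y,np.cross(X,Y)]).as_quat()
def L(): 
    s=read_state(); d=np.array(s['tcp_pos'])-[P[0],P[1],0]; c,si=np.cos(P[2]),np.sin(P[2])
    return round(s['t'],2),np.round([c*d[0]+si*d[1],-si*d[0]+c*d[1],d[2]],1),np.round(s['wrist_force'],1)
def shots(k):
    t=grab_frame('top'); s=grab_frame('side')
    a=cv2.resize(t[105:240,195:370],None,fx=2.5,fy=2.5,interpolation=cv2.INTER_CUBIC); b=cv2.resize(s[130:250,190:300],None,fx=3,fy=3,interpolation=cv2.INTER_CUBIC)
    H=max(a.shape[0],b.shape[0]); o=np.zeros((H,a.shape[1]+b.shape[1],3),np.uint8); o[:a.shape[0],:a.shape[1]]=a; o[:b.shape[0],a.shape[1]:]=b
    cv2.imwrite(f'pics/{k}.png',o)
E
python3 - <<'E'
from h import *
print(read_state()['q'])
for sg in(1,-1):
  for pt in((90,-3,250),(90,-3,105),(40,-3,105),(-125,-3,104),(-75,0,104),(-30,-185,120)):
    print(sg,pt,np.round(solve_ik(B(*pt),Q(0,sg)),2) if solve_ik(B(*pt),Q(0,sg)) is not None else None)
E
```

```text
[ 1.07378719  0.33318617  0.03989932  1.46542599 -0.01338906  1.34330151
 -0.05850295]
1 (90, -3, 250) [ 0.47  0.43 -0.66  1.38  0.26  1.43  1.64]
1 (90, -3, 105) [ 0.46  0.53 -0.64  1.55  0.33  1.17  1.59]
1 (40, -3, 105) [ 0.53  0.44 -0.66  1.67  0.29  1.13  1.62]
1 (-125, -3, 104) [ 0.67  0.11 -0.58  2.03  0.07  1.02  1.88]
1 (-75, 0, 104) [ 0.63  0.21 -0.61  1.94  0.14  1.04  1.78]
1 (-30, -185, 120) [ 0.76  0.45 -0.56  1.6   0.26  1.17  1.96]
-1 (90, -3, 250) [ 0.33  0.39 -0.46  1.38  0.17  1.41 -1.44]
-1 (90, -3, 105) [ 0.33  0.49 -0.45  1.56  0.22  1.15 -1.48]
-1 (40, -3, 105) [ 0.37  0.39 -0.44  1.68  0.19  1.11 -1.45]
-1 (-125, -3, 104) [ 0.52  0.09 -0.43  2.04  0.05  1.02 -1.25]
-1 (-75, 0, 104) [ 0.47  0.18 -0.44  1.94  0.09  1.03 -1.33]
-1 (-30, -185, 120) [ 0.49  0.4  -0.21  1.61  0.09  1.14 -1.06]
```

```bash
python3 - <<'E'
from h import *
grip(0,40); movep(B(88,-3,240),Q(0,-1)); print(L())
hit=move_linear(B(88,-3,106),v=120,until_force=8); print(hit,L(),read_state()['grip_width']); shots('a1')
E
```

```text
(3.92, array([ 87.6,  -4.4, 239.9]), array([ 0.4, -0.3, -0.2]))
False (5.18, array([ 88.6,  -3.1, 106.9]), array([-0.6, -0.2, -0.1])) 0.29452266299134294
```

View pics/a1.png

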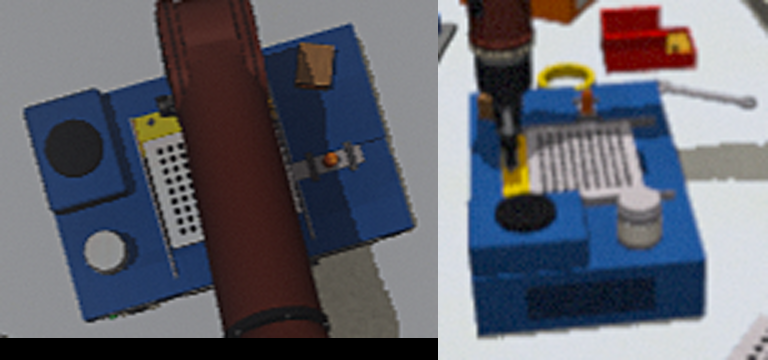

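The closed fingers are down on the yellow plate behind the rear edge, at about (508,155) in the side crop. Next I'll pull the grille forward.

```bash
python3 - <<'E'
from h import *
move_linear(B(88,-3,105),v=60)
for x in (78,70,64,58,54,52):
    move_linear(B(x,-3,105),v=50); print(L())
shots('a2')
E
```

```text
(5.88, array([ 77.6,  -3.2, 105.1]), array([ 0.8,  0. , -0.8]))
(6.19, array([ 69.6,  -3.1, 105. ]), array([-0.1,  0.3,  0. ]))
(6.46, array([ 63.5,  -3.1, 105. ]), array([-0.2,  1. ,  0.7]))
(6.72, array([ 57.4,  -3.2, 104.9]), array([1.4, 0.6, 0.5]))
(6.97, array([ 53.7,  -3.1, 105. ]), array([-0.4, -0.7, -0.2]))
(7.22, array([ 51.9,  -3. , 105. ]), array([ 0.2, -0.1, -0.3]))
```

View pics/a2.png

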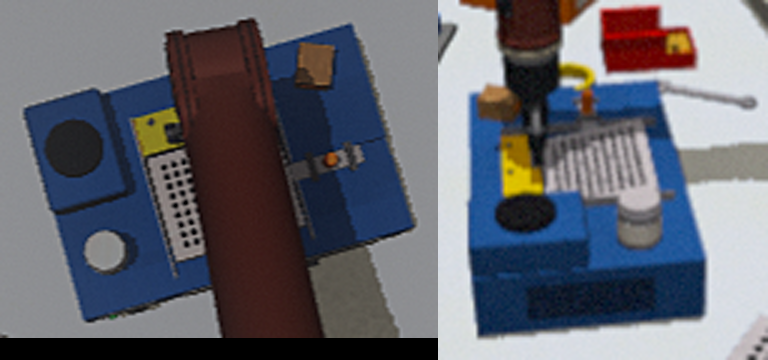

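```bash
python3 - <<'E'
from h import *
s=grab_frame('side'); t=grab_frame('top')
crop(s,195,150,275,220,8,'z1.png'); crop(t,240,140,300,220,7,'z2.png')
E
```

```text
(no output)
```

View pics/z1.png

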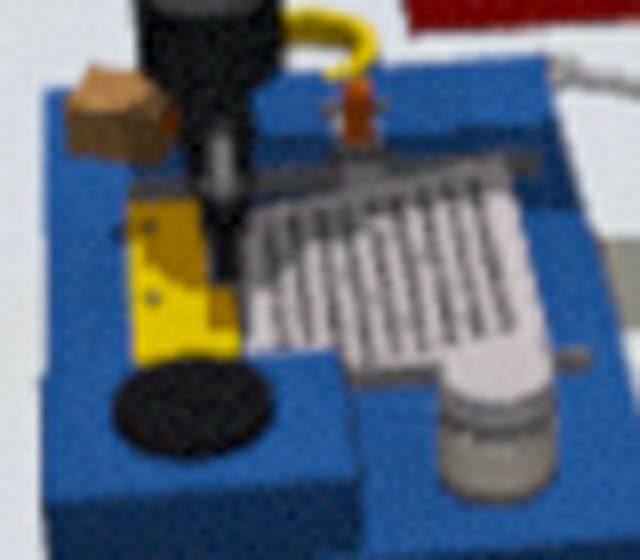

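View pics/z2.png

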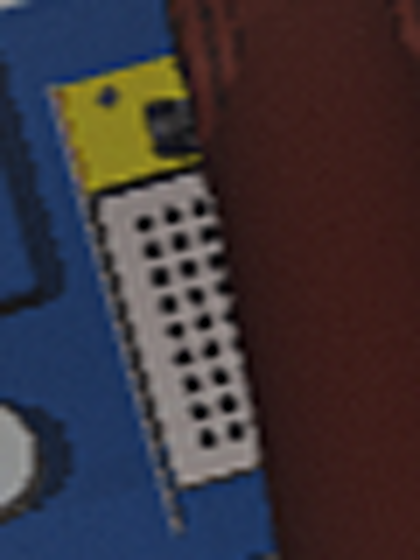

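The rear edge has dropped: there is a dark gap at the lip edge at (95,190) in the top zoom, and the plate is tilted with its front up. Next I'll push from the front.

```bash
python3 - <<'E'
from h import *
move_linear(B(56,-3,107),v=50)
move_linear(B(56,-3,160),v=150); move_linear(B(-136,0,160),v=180)
h=move_linear(B(-136,0,104),v=100,until_force=8); print(h,L()); shots('a3')
s=grab_frame('side'); crop(s,195,150,275,220,8,'z3.png')
E
```

```text
False (10.1, array([-135.6,   -0. ,  104.3]), array([ 0.1, -0.2,  1.1]))
```

View pics/a3.png

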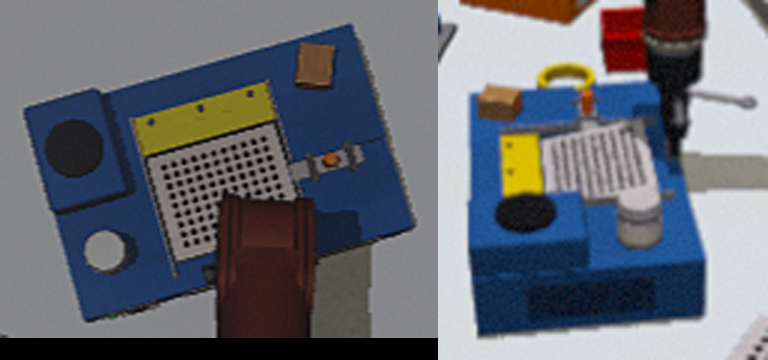

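View pics/z3.png

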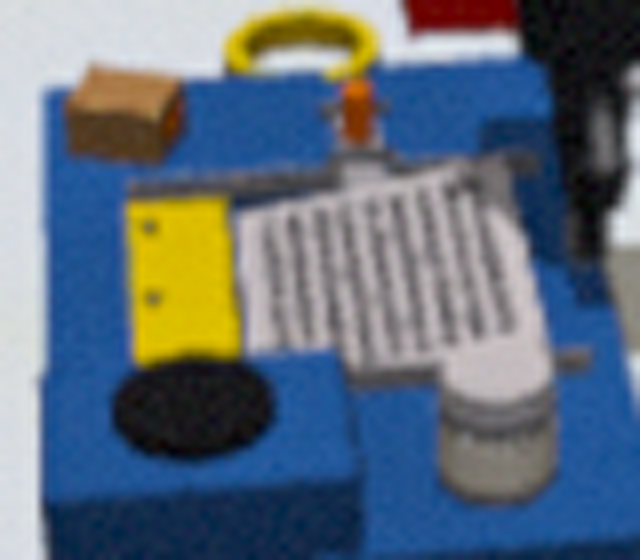

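The rear edge is down in the opening and the front edge is up at about (510,170). I'll push rearward in small steps, watching the force.

```bash
python3 - <<'E'
from h import *
for x in (-125,-115,-107,-101,-97,-94,-92):
    h=move_linear(B(x,0,104),v=50,until_force=20); print(h,L())
    if h: break
shots('a4'); s=grab_frame('side'); crop(s,195,150,275,220,8,'z4.png')
E
```

```text
False (10.62, array([-1.245e+02,  1.000e-01,  1.040e+02]), array([-0.4, -0.5,  0.2]))
False (10.97, array([-1.147e+02,  1.000e-01,  1.039e+02]), array([-0.4, -0.6, -0.5]))
False (11.28, array([-1.066e+02,  1.000e-01,  1.040e+02]), array([0.2, 0.4, 0.8]))
False (11.54, array([-100.5,    0. ,  104.1]), array([ 0.5,  0.6, -0.9]))
False (11.79, array([-96.7,  -0. , 104.1]), array([-0.3,  0.2, -0.5]))
False (12.04, array([-93.8,   0. , 104. ]), array([-1. ,  0.5, -0.7]))
False (12.29, array([-91.9,   0. , 104. ]), array([-0.5, -0.1, -0.9]))
```

View pics/a4.png

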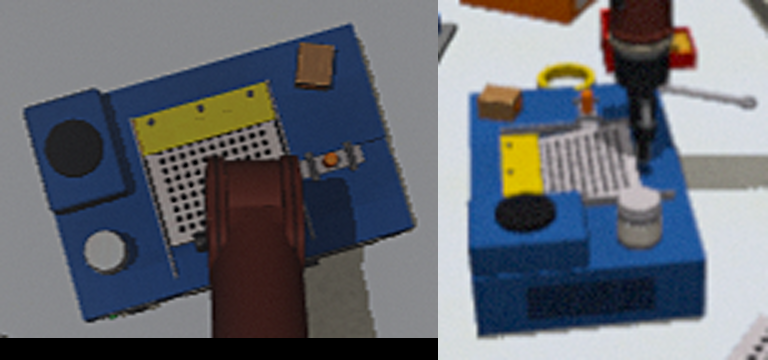

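View pics/z4.png

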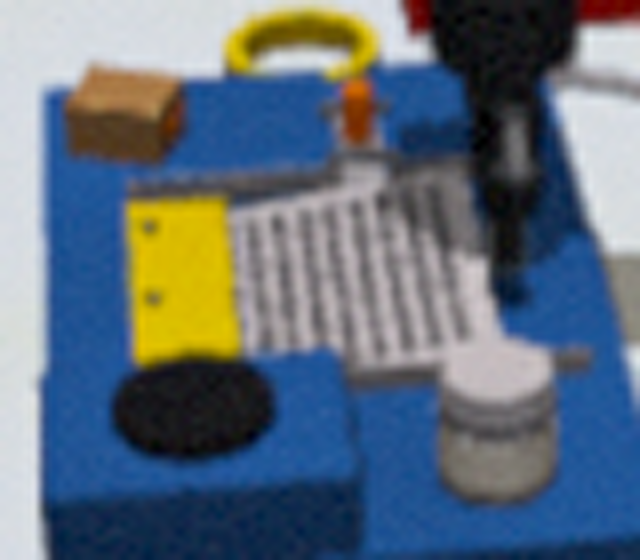

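```bash
python3 - <<'E'
from h import *
for x in (-90,-88,-86,-84):
    h=move_linear(B(x,0,104),v=30,until_force=12); print(h,L())
    if h: break
s=grab_frame('side'); crop(s,195,150,275,220,8,'z5.png')
E
```

```text
False (12.69, array([-89.9,  -0. , 104. ]), array([-1. , -0.3, -0. ]))
False (12.94, array([-87.5,   0. , 104.1]), array([ 1.1, -0.2,  0.2]))
False (13.19, array([-85.7,   0. , 104.1]), array([ 0.6, -0.3,  0.6]))
False (13.44, array([-83.8,   0. , 104. ]), array([ 0.8,  0.1, -0.2]))
```

View pics/z5.png

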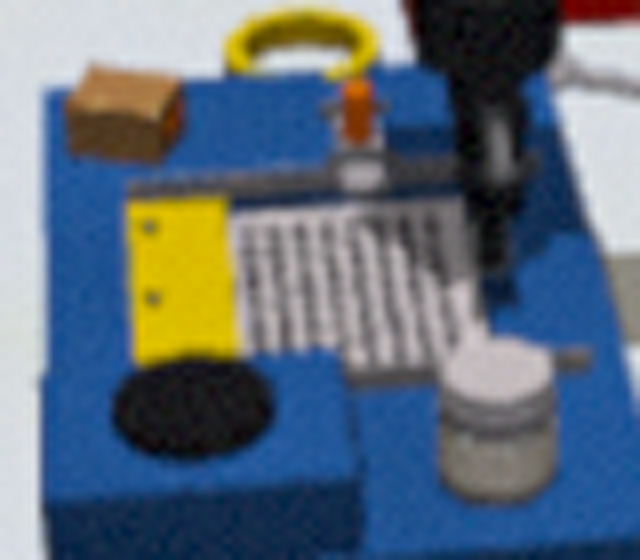

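The grille appears to have dropped flat. I'll lift away towards the bolt and check.

```bash
python3 - <<'E'
from h import *
move_linear(B(-86,0,106),v=40);move_linear(B(-86,0,165),v=150); move_linear(B(-30,-190,165),v=200)
print(L())
t=grab_frame('top'); s=grab_frame('side'); crop(s,195,150,275,220,8,'z6.png'); crop(t,235,130,345,220,7,'z7.png')
E
```

```text
(15.43, array([ -29.9, -189. ,  164.8]), array([0.1, 0.6, 0.5]))
```

View pics/z6.png

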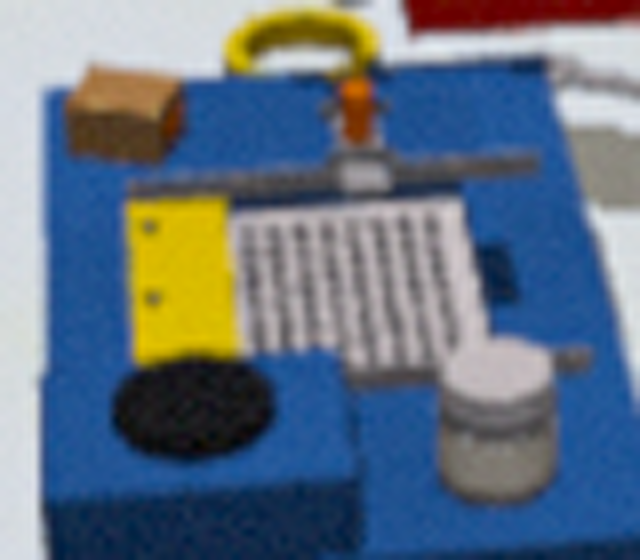

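View pics/z7.png

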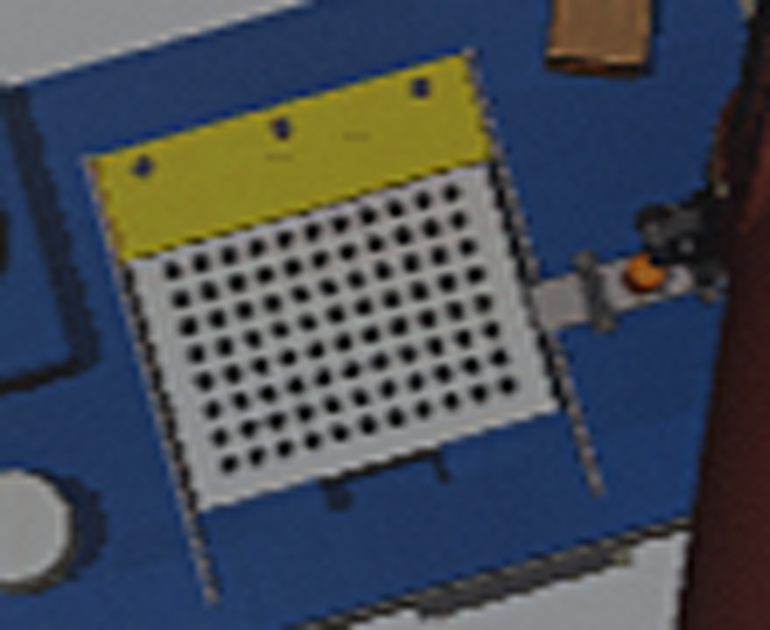

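The grille is flat, filling the recess from the lip edge at (310,205) to the front rim at (370,460) in the crop, and the bolt knob is at (645,270). Next, the bolt.

```bash
python3 - <<'E'
from h import *
h=move_linear(B(-30,-188,120),v=90,until_force=6); print(h,L())
if not h:
  for y in (-178,-170,-164,-158,-152,-147,-143,-139,-135):
    h=move_linear(B(-30,y,120),v=50,until_force=18); print(h,L())
    if h: break
shots('a6')
E
```

```text
False (16.18, array([ -29.9, -188. ,  120.1]), array([ 0.2,  0.6, -0. ]))
False (16.52, array([ -29.6, -177.5,  120.5]), array([ 0.5, -0.1, -0.1]))
False (16.83, array([ -29.9, -169.5,  120.1]), array([-0. ,  0.5,  0.7]))
False (17.1, array([ -30.1, -163.8,  120. ]), array([ 0.3,  0.1, -0.4]))
False (17.37, array([ -30. , -157.5,  120. ]), array([-0.3, -0.2, -0.1]))
False (17.63, array([ -29.9, -151.3,  120. ]), array([ 0.6, -0.1,  0.1]))
False (17.88, array([ -29.9, -146.4,  120. ]), array([-0.3,  0.6,  0.2]))
False (18.13, array([ -30. , -142.6,  120. ]), array([ 1.5, -0.1, -0.1]))
False (18.38, array([ -30.1, -141.1,  120.2]), array([ 4.2, -8.3, -2.7]))
False (18.63, array([ -30.2, -140.5,  120.5]), array([ 10.1, -16.7,  -7. ]))
```

View pics/a6.png

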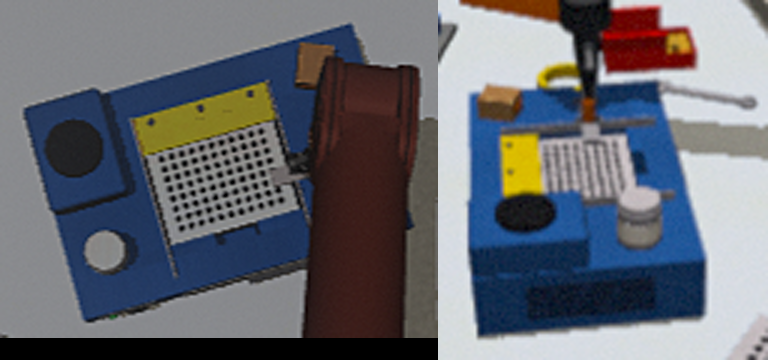

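The bolt hit its hard stop at y≈-141, where I expected about -142.5, and its tip now lies over the grille at about (280,175). I'll back off and verify.

```bash
python3 - <<'E'
from h import *
move_linear(B(-30,-152,120),v=50);move_linear(B(-30,-160,170),v=120); move_linear(B(-30,-330,220),v=200); print(L())
t=grab_frame('top'); s=grab_frame('side'); crop(s,190,140,280,220,8,'z8.png'); crop(t,235,130,345,220,7,'z9.png')
u=proj('top',[B(-30,-119,135)])[0]; print('knob shut expected',u,'drawn',proj('top',[B(-30,-149,135)])[0],[ (np.round(r['point'],1),r['confidence']) for r in search_frame('top','bolt_knob')[:2]])
g=(proj('top',[B(47,90,100),B(47,-90,100),B(-80,94,100),B(-80,-94,100),B(-78,0,92),B(-2,-66,98)])+.5-[235,130])*7; print(g.round())
E
```

```text
(20.83, array([ -29.6, -328.7,  219.3]), array([0.1, 0.7, 0.5]))
knob shut expected [320.16840463 170.13380348] drawn [328.90493909 167.62290481] [(array([314.8, 171.9]), 0.68)]
[[131. 263.]
 [489. 161.]
 [196. 517.]
 [572. 409.]
 [382. 461.]
 [470. 271.]]
```

View pics/z9.png

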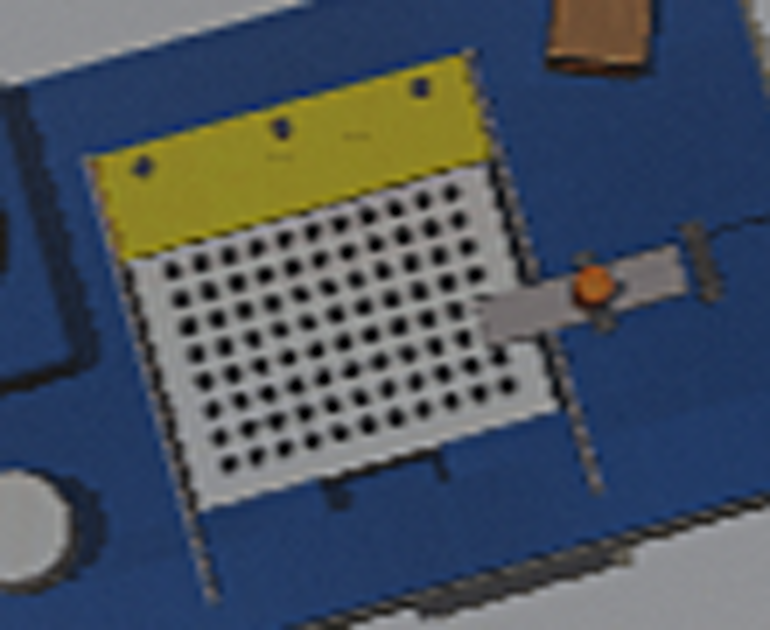

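View pics/z8.png

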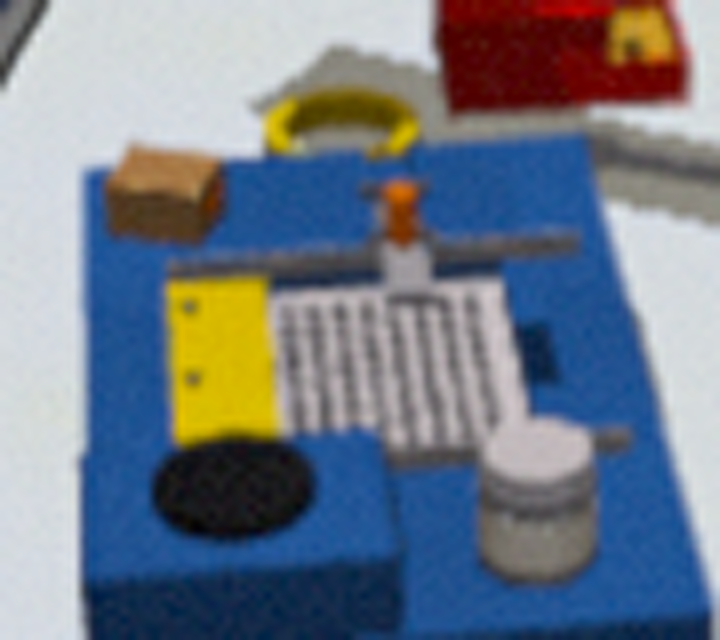

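The bolt tip at (485,320) lies over the flat grille, and the front edge is inside the rim. The knob moved about 8 px, close to 30 mm, and the tin and pack look unmoved. I'll hand it in.

```bash
python3 -c "
from h import *
hand_in(); print(read_state()['t'])"
```

```text
the job is handed in; nothing more can be done
the job is handed in; nothing more can be done
```

The grille is home in its recess with the bolt shut over it, and I handed the job in at about 21 s; `hand_in` gave no verdict.

**What I did:** I drew the smallest grille, the one on the box, forward from behind its rear edge until that edge dropped into the opening. I then pushed it rearward from the front until it went under the lip and the front edge fell in. Last, I pushed the orange knob to its hard stop and moved the arm clear.

**Last checks:**
- **Grille:** the top and side pictures show it flat in the recess. Its front edge is inside the rim, which puts the rear edge at least about 23 mm under the lip.
- **Bolt:** its tip lies over the grille. The stop came about 2 mm beyond the fingertip position I expected, and about 17 N built up against it.
- **Bystanders:** the tin and pack looked unmoved in the close crops. I did not measure the others, but no push or move went near them.

**Disagreement:** the network's knob point was about 5 px from where I expected the shut knob to be, on the further-shut side. It lies amid what is visible of the knob, not at its top centre. I relied on the picture and the hard stop instead.

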